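Load a thin-section tray into the slide scanner

ROBOT

A 7-joint arm with a two-finger parallel gripper is mounted at the origin on the work surface. World frame = base frame: x ahead of the robot, y to its left, z up, the work surface at z = 0. Lengths are in m, angles in degrees, forces in N, time in s.
With the tool pointing down it reaches from about 0.425 to 0.875 m from the base axis. Payload 4.7 kg.
Tool frame: the origin (TCP) lies on the front face of the gripper's body, between the roots of the fingers; the fingertips stand 70 mm ahead of it and the grasp point (between the pads) lies 51 mm ahead of it (tip_extent is the distance from the TCP to the fingertips, in m); z points along the fingers, y is the direction in which the jaws open and shut (so a half turn about z gives the same grasp; the last joint's range is limited). The gripper opens to 87 mm and grips with 3 to 60 N. Pads are 19 mm wide; open, the fingers measure 117 mm over their backs; the gripper's body (75 mm by 190 mm) begins 51 mm behind the grasp point.
Start: joints at [0.808, 18.392, -4.016, 83.108, 1.295, 78.541, -3.26], TCP at [0.65, -0, 0.292] pointing down, gripper open.
Joint ranges: [-163.93, 163.93], [-17.29, 119.83], [-79.2, 71.16], [3.27, 140.29], [-89.18, 269.18], [5.43, 117.66], [-154.24, 154.24]. Speed limits (degrees/s): [147.25, 147.25, 180, 180, 180, 180, 180].

INTERFACE

Orientations are given as [roll, pitch, yaw] about the fixed x, y, z axes, in that order (R = Rz(yaw) Ry(pitch) Rx(roll)).
In Python, from cell import * gives the robot as it stands.
- The arm moves only by the tool carry_out, never from a script. Its argument "increments" is text: rows parted by semicolons, each of 7 numbers parted by spaces: the opening, from 0 (shut) to 1 (fully open), then the shift along the tool's x, y, z in m, then the turn, a rotation vector about the tool's x, y, z in degrees. A call has 1 to 20 rows; each row shifts and turns the pose as measured when the row begins, along the tool's axes as they then stand; what a row does not reach is not made up. A row lasts 1/8 s, in which the tool goes at most 62.5 mm and 10.7 degrees, less where a joint would pass 70% of its speed; a pose out of reach is approached as far as the arm can. A call is refused whole if a number of a shift passes 0.0625 or a number of a turn 10.7, either way. A call with a gripper value outside its range is refused whole. The fingers move at their own pace and stop on an object; "force" is the grip in N (left out, the last holds). Time passes only in rows, so rows that do not move let the fingers close. It gives the time, the measured TCP pose, the force and the opening at its end, in the units of the state.
- get_obs(): the state, without advancing time (a new reading comes with each control period).
- read_camera(name): name is "scene" or "side" or "wrist"; returns a dict with "img" (480x640x3 uint8, blue, green, red), "fx", "fy", "cx", "cy" (pixels), "world_from_camera" (4x4, takes a point from camera to world coordinates). Camera axes: x right, y down, z forward; pixel columns grow to the right and rows downward; lengths in m; the calibration is good to about 2 mm. A picture is of the moment at which its call begins. There is no depth.
- sign_off(): hands the job in, once; it reports no verdict.
Trained networks look in a picture, given as the dict that the camera call returned (one of the last four; its "shot" number tells which), for a name from the list of things; names that differ only in an ending like _2 or _b are one class to them, and where a whole thing is asked for, a point or a joint stands for the part that bears it (a point fixed in the world has none). Each returns a list of dicts, best first, with "confidence" (0 to 1); they miss things now and then, are a little off and sometimes report something else, mostly with a low value. They report only what shows in the picture. A call takes as long as a camera call. They do not tell look-alikes from the thing itself.
- masks_of(target, picture): "pixels" (480x640 bool, what is visible of it) and "bbox" ([left, top, right, bottom] in pixels, round what is visible of it).
The state is a dict: "time_s": time; "qpos": joint angles; "joint_velocities": joint speeds; "effort": joint torques, N m; "tool_pos": TCP position; "tool_rot": TCP orientation; "force": force on the tool from outside, world axes, zero at the start; "wrist_torque": the same for the moment, N m; "grip_width": finger opening in m.
Only numpy, scipy, OpenCV 4.12 (cv2) and the standard library are available. Lean on these libraries where they do the work, as an engineer would, in place of code of your own. Each camera call takes 0.05 s, during which the arm holds its last target.

TASK

Load the slide scanner: pick up the tray that carries the four thin sections, keep it level, set it on the loading deck with its orange pull plate facing outwards, and push it in between the converging guide rails until it is fully home against the stop under the clear hood. Leave the empty tray and the other things on the bench where they are.

Things in the scene. Friction and masses are not known exactly. Their poses are not given: they have to be found in the camera images.
- loaded_tray: Tray to load: dark grey, 160 x 58 x 20 mm, about 180 g, with four glass slides of coloured rock clipped in. Origin: centre of underside; +x along it to the round-cornered nose (at +80 mm), +z up. An orange upright pull plate, 58 wide, 6 thick, 36 mm high, closes the end at -80 mm (its outer face). Lies flat on the bench; can be gripped across its 58 mm width at the middle.
- empty_tray: An identical tray with bare dark pockets and no slides. Same axes. To be left alone. Which tray lies where changes.
- scanner: Slide scanner, fixed. Origin on the bench under the hood's front edge, on the lane's centre line; +x = loading direction, level. Aluminium deck 190 mm wide, top 20 mm above the bench, starts at x -230. Two steel rails, 22 mm high above the deck, converge from 132 mm apart at x -110 to 62 mm apart at x -40, then run parallel to a rubber stop at x +105. Trays slide easily here (friction about 0.3).
- mouth (a point): Point on the deck surface (20 mm above the bench), on the lane's centre line, at the wide mouth of the converging rails (scanner x -110 mm); axes as the scanner.
- home (a point): Point on the deck surface where the tray's origin lies when its nose is against the stop (scanner x +25 mm); axes as the scanner. The tray's +x then points along scanner +x and its pull plate's outer face is 80 mm before this point.
- hood (a point): Centre of the clear hood's front top edge (scanner x 0, 59 mm above the bench). The hood, 170 mm wide, covers the lane from here on, 33 mm clear above the deck, so the pull plate stays outside it; the ivory housing, 290 mm wide and 212 mm high, stands from scanner x +113 mm.
- granite: Bystander: pinkish rock hand specimen, 88 mm across, 50 mm high; origin under its centre.
- core: Bystander: upright banded grey rock core, 63 mm diameter, 85 mm high; origin under its centre.
- dropper: Bystander: amber dropper bottle, 44 mm diameter, 85 mm high; origin under its centre.
- slide_box: Bystander: closed blue slide box, 170 x 100 x 34 mm; origin under its centre.
- pen_cup: Bystander: lilac cup of pens, 74 mm diameter, 140 mm high over the pens; origin under its centre.
Not all that is in view belongs to the job. What is shaped like the loaded_tray but yellow is not meant.

How it is judged:
By the outcome, as a careful person would: the job done as asked, in the order asked, and still so for the second after the job is handed in, with the robot touching nothing.
It also fails if it takes over 48 s, if anything falls off the work surface, if the arm or the gripper's body presses on something with over 40 N, if the wrist force passes 120 N, or if a joint passes its speed limit or range.

## Working session

There is one attempt and no reset: what is moved stays moved. The work goes in short steps, Python scripts to look and compute and a tool call to move; the robot and the scene stay as the last step left them, time stands still between calls to the robot, and variables do not carry over. Pictures are saved under pics/ and viewed, and the job is handed in when it is done.

Besides the shell and the picture viewer there is one more tool, called after "Call:" in YAML: its name, and indented under it one key for each argument. carry_out: Moves the arm, as the interface text tells. Its arguments: {"type":"object","properties":{"increments":{"type":"string"},"force":{"type":"number"}},"required":["increments"]}

```bash
mkdir -p pics; ls
python3 - <<'E'
from cell import *
import cv2,pickle
o=get_obs(); print(o['time_s'],o['tool_pos'],o['tool_rot'],o['grip_width'])
d={}
for n in ['scene','side']:
    p=read_camera(n); d[n]=p; cv2.imwrite(f'pics/{n}0.png',p['img']); print(n,p['fx'],p['cx'],p['cy'],p['world_from_camera'].tolist() if hasattr(p['world_from_camera'],'tolist') else p['world_from_camera'])
    for t in ['loaded_tray','scanner']:
        for m in masks_of(t,p): print(t,m['confidence'],m['bbox'])
pickle.dump(d,open('d0.pkl','wb'))
E
```

```text
pics
0.0 [ 6.49584762e-01 -7.68305934e-06  2.91149596e-01] [-1.79890581e+02  3.49872265e-03  9.00041108e+01] 0.08699395691968183
scene 510.56118314271697 316.98411381714504 236.38279500943457 [[-0.730109560809344, 0.43512593076753026, -0.526882770252053, 1.0960218220747657], [0.6830543387581233, 0.44282296613806127, -0.5808137317285057, 0.7926200724971949], [-0.01941132449087592, -0.7839472208218995, -0.6205239362402792, 0.7783726478911133], [0.0, 0.0, 0.0, 1.0]]
loaded_tray 0.75 [339.0, 235.7, 410.5, 277.4]
loaded_tray 0.71 [284.2, 134.2, 305.4, 170.8]
scanner 0.65 [115.0, 93.2, 336.2, 261.4]
side 475.24320318155424 324.7418812199304 238.07816530425094 [[-0.9607734920226224, -0.15691621316397647, 0.22867356443833517, 0.20509928694292653], [-0.27685262085051543, 0.5912370400577954, -0.7574901905581995, 1.1357615055388386], [-0.016337789166735218, -0.7910853711894654, -0.6114875404578322, 0.8835567917788342], [0.0, 0.0, 0.0, 1.0]]
loaded_tray 0.97 [416.3, 178.4, 467.1, 212.3]
scanner 0.74 [311.0, 104.9, 410.8, 251.1]
```

View pics/scene0.png

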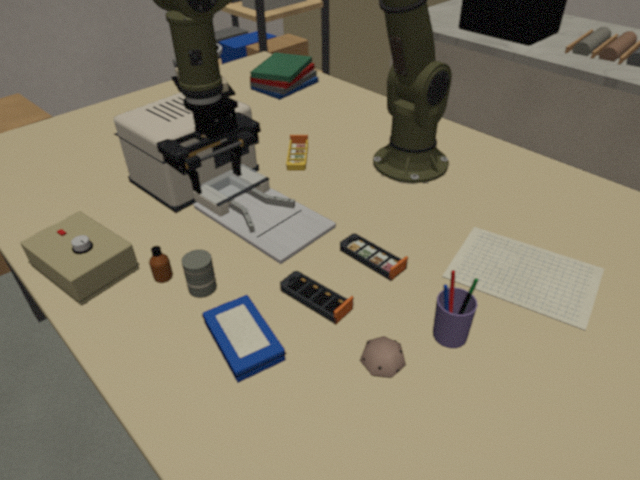

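View pics/side0.png

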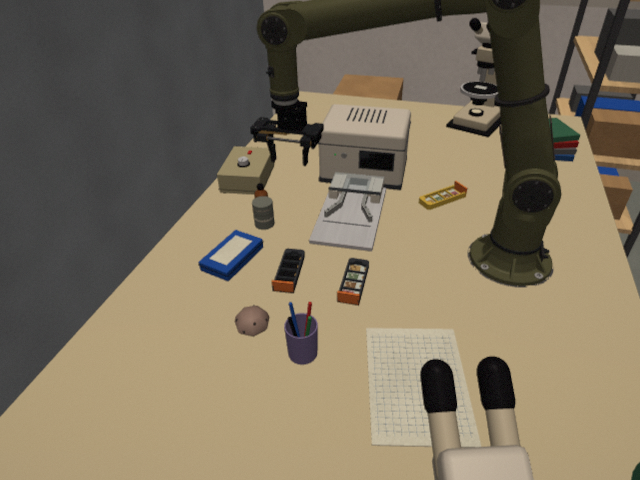

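Candidates in scene: dark tray with coloured slides (373,256); dark empty tray (317,296); yellow look-alike (297,152). I choose (373,256), side (353,281), and check it in a crop.

Run:
```python
import cv2,pickle
d=pickle.load(open('d0.pkl','rb'))
a=cv2.resize(d['scene']['img'][225:285,330:420],None,fx=8,fy=8,interpolation=cv2.INTER_CUBIC)
cv2.imwrite('pics/c_tray.png',a)
a=cv2.resize(d['scene']['img'][150:270,180:340],None,fx=5,fy=5,interpolation=cv2.INTER_CUBIC)
cv2.imwrite('pics/c_scan.png',a)
a=cv2.resize(d['side']['img'][165:315,300:420],None,fx=4,fy=4,interpolation=cv2.INTER_CUBIC)
cv2.imwrite('pics/c_side.png',a)
```

```text
(no output)
```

View pics/c_tray.png

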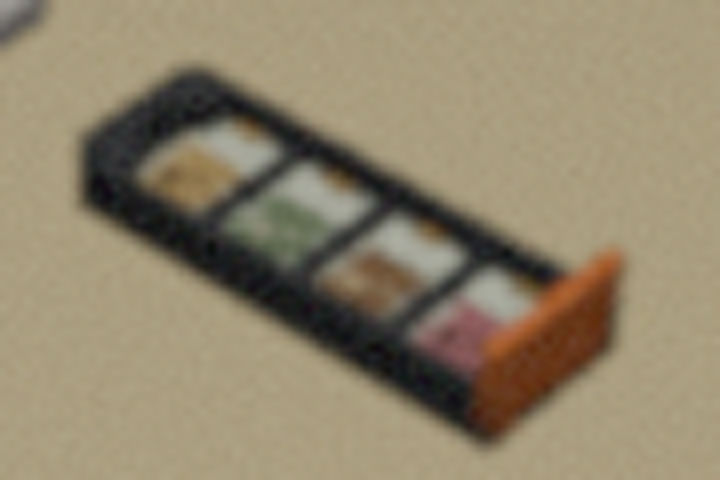

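View pics/c_scan.png

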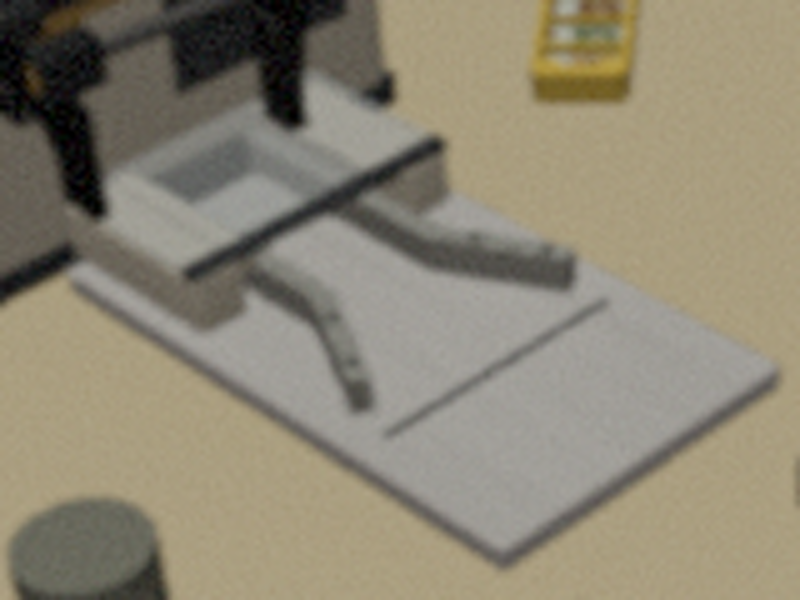

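View pics/c_side.png

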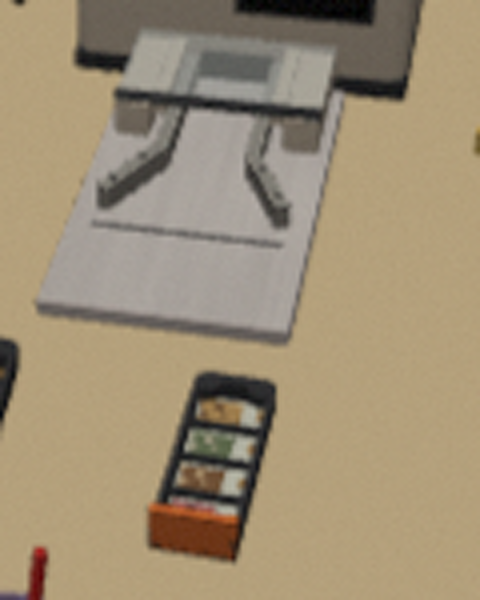

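```bash
cat > h.py <<'E'
import numpy as np,cv2
from scipy.optimize import least_squares
def proj(p,X):
    T=np.linalg.inv(np.array(p['world_from_camera'])); X=np.atleast_2d(X)
    c=X@T[:3,:3].T+T[:3,3]
    return np.c_[p['fx']*c[:,0]/c[:,2]+p['cx'],p['fy']*c[:,1]/c[:,2]+p['cy']]
def ray(p,uv,z):
    M=np.array(p['world_from_camera']); d=M[:3,:3]@np.array([(uv[0]-p['cx'])/p['fx'],(uv[1]-p['cy'])/p['fy'],1]); o=M[:3,3]
    return o+d*(z-o[2])/d[2]
def place(q,L):
    L=np.atleast_2d(np.array(L,float)); c,s=np.cos(q[2]),np.sin(q[2])
    return np.c_[q[0]+c*L[:,0]-s*L[:,1],q[1]+s*L[:,0]+c*L[:,1],L[:,2]]
def fit(obs,q0):
    f=lambda q:np.concatenate([(proj(p,place(q,[l]))-uv).ravel() for p,l,uv in obs])
    r=least_squares(f,q0,loss='soft_l1'); return r.x,r.fun.reshape(-1,2)
E
cat > a.py <<'E'
from h import *
import pickle
d=pickle.load(open('d0.pkl','rb')); S,D=d['scene'],d['side']
tr=[(S,(-.08,-.029,.036),(407.8,256.9)),(S,(-.08,.029,.036),(389.8,270)),(S,(-.08,.029,0),(391.3,280.6)),(S,(-.08,-.029,0),(406.9,268.1)),
(D,(-.08,.029,.036),(337.5,291.8)),(D,(-.08,-.029,.036),(360,294.5)),(D,(-.08,.029,0),(337.5,301.3)),(D,(-.08,-.029,0),(359,305)),(D,(.08,0,.02),(358.75,258.5))]
sc=[(S,(-.23,-.095,.02),(335.6,224.4)),(S,(-.23,.095,.02),(280.6,260)),(S,(0,.085,.059),(217.4,204.4)),(S,(0,-.085,.059),(268.4,178.6)),
(D,(-.23,.095,.02),(309.5,241.3)),(D,(-.23,-.095,.02),(372.5,248)),(D,(0,.085,.059),(329.3,188.8)),(D,(0,-.085,.059),(383.3,192))]
for n,o,g in(('tray',tr,(.5,.3,-1)),('scan',sc,(.6,-.0,-1.2))):
    q,r=fit(o,g); print(n,q[:2].round(4),np.degrees(q[2]).round(2)); print(r.round(1).tolist())
    for p,l,uv in o[:1]: print(ray(p,uv,l[2]))
E
python3 a.py
```

```text
tray [0.4044 0.2117] -86.86
[[-0.6, -0.7], [1.4, -0.9], [-1.2, 0.7], [-1.2, 0.2], [-0.2, 0.3], [-0.1, 0.9], [-0.2, 0.8], [0.5, 0.5], [0.3, 0.1]]
[0.37201386 0.29257011 0.036     ]
scan [ 0.4895 -0.149 ] -86.51
[[0.2, -2.0], [-0.6, -0.2], [0.8, 0.6], [0.6, -0.8], [-0.4, -1.4], [0.4, -0.1], [-0.6, -0.2], [-2.9, 2.0]]
[0.38685832 0.08020414 0.02      ]
```

The crop confirms four coloured slides in a dark body with an orange plate. Next I check with the wrist camera and overlays.

Run:
```python
from cell import *
from h import *
import cv2
p=read_camera('wrist'); cv2.imwrite('pics/w0.png',p['img']); print(np.array(p['world_from_camera']).round(3).tolist(),p['fx'])
```

```text
[[1.0, 0.001, -0.0, 0.65], [0.001, -0.953, -0.302, 0.083], [-0.0, 0.302, -0.953, 0.385], [0.0, 0.0, 0.0, 1.0]] 341.3600953846656
```

View pics/w0.png

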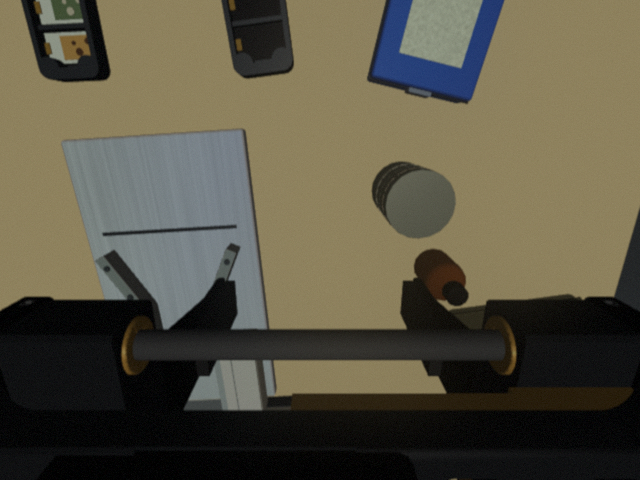

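The wrist view shows the deck front corners near (64,142) and (243,129), and the loaded tray's nose at (70,70). I'll move so the tray and deck are both in view.

Call:
carry_out:
  increments: "1 0.015 -0.04 0 0 0 0;1 0.016 -0.04 0 0 0 0;1 0.016 -0.04 0 0 0 0;1 0.016 -0.04 0 0 0 0;1 0.016 -0.04 0 0 0 0;1 0 0 0 0 0 0;1 0 0 0 0 0 0"

```text
time_s: 1.23
tool_pos: [0.4447, 0.0808, 0.2915]
tool_rot: [179.9, 0.0, 90.0]
force: [0.1, -0.1, 0.5]
grip_width: 0.0869
```

Run:
```python
from cell import *
from h import *
import cv2,pickle
p=read_camera('wrist'); cv2.imwrite('pics/w1.png',p['img']); pickle.dump(p,open('w1.pkl','wb')); print(get_obs()['tool_pos'],get_obs()['tool_rot'],get_obs()['time_s'])
```

```text
[0.44469276 0.08095987 0.29139714] [1.79938854e+02 2.32769935e-02 8.99574230e+01] 1.275
```

View pics/w1.png

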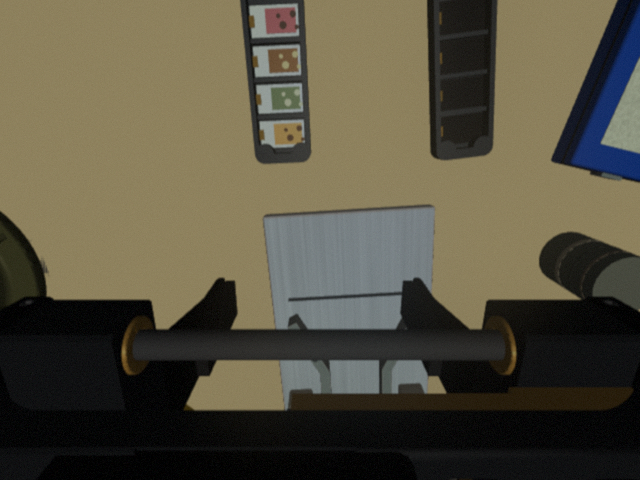

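Run:
```python
import cv2
a=cv2.imread('pics/w1.png')
cv2.imwrite('pics/w1c.png',cv2.resize(a[0:230,235:445],None,fx=3,fy=2.6,interpolation=cv2.INTER_CUBIC)[:600])
```

```text
(no output)
```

View pics/w1c.png

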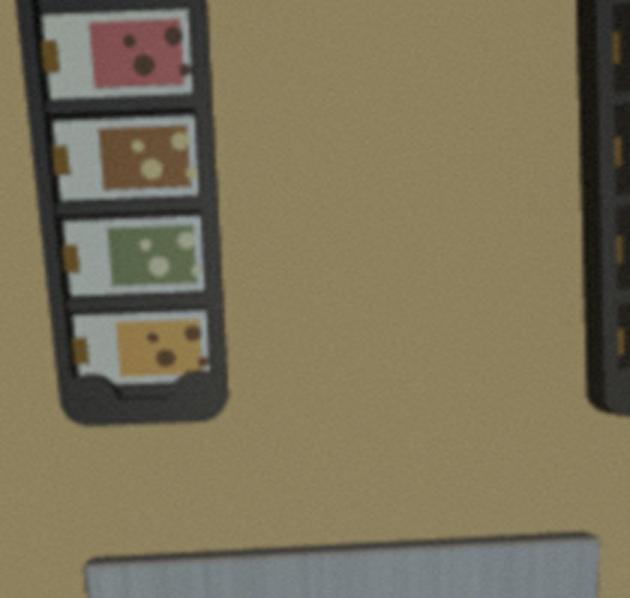

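Run:
```python
from h import *
import pickle
p=pickle.load(open('w1.pkl','rb'))
for n,uv in dict(dL=(264.3,216.5),dR=(434.3,208),dR2=(427,400),dL2=(284,400),tR0=(304,0),tR1=(311,150),tL0=(246.7,0),tL1=(255.7,152),nose=(283.3,162.7)).items(): print(n,ray(p,uv,.02)[:2].round(4))
for q in ([.4044,.2117,np.radians(-86.86)],): print(proj(p,place(q,[(.08,0,.02),(0,.029,.02),(0,-.029,.02)])).round(1).tolist())
print(proj(p,place([.4895,-.149,np.radians(-86.51)],[(-.23,.095,.02),(-.23,-.095,.02)])).round(1).tolist())
```

```text
dL [0.3862 0.0742]
dR [0.5717 0.0837]
dR2 [ 0.5887 -0.1743]
dL2 [ 0.4004 -0.1741]
tR0 [0.4322 0.278 ]
tR1 [0.4378 0.1449]
tL0 [0.3798 0.2779]
tL1 [0.3806 0.1428]
nose [0.4088 0.132 ]
[[283.3, 162.9], [306.0, 77.5], [246.7, 81.0]]
[[433.3, 205.6], [259.2, 216.0]]
```

Call:
carry_out:
  increments: "1 0.044 -0.0125 0 0 0 0;1 0.044 -0.0125 0 0 0 0;1 0.043 -0.0125 0 0 0 0;1 0 0 0 0 0 -3;1 0 0 0.05 0 0 0;1 0 0 0.05 0 0 0;1 0 0 0.05 0 0 0;1 0 0 0.03 0 0 0;1 0 0 0 0 0 0;1 0 0 0 0 0 0"

```text
time_s: 2.52
tool_pos: [0.4195, 0.2151, 0.1073]
tool_rot: [179.7, -0.3, 92.3]
force: [0.5, -0.2, 1.1]
grip_width: 0.0869
```

Run:
```python
from cell import *
from h import *
import cv2,pickle
p=read_camera('wrist'); cv2.imwrite('pics/w2.png',p['img']); print(get_obs()['tool_pos'],get_obs()['tool_rot'],get_obs()['time_s'])
q=[.407,.212,np.radians(-87)]
print(proj(p,place(q,[(-.08,.029,.036),(-.08,-.029,.036)])).round(1).tolist())
```

```text
[0.4195474  0.21495807 0.10741766] [179.72192381  -0.32464165  92.28546678] 2.575
[[350.1, 143.9], [225.3, 145.4]]
```

View pics/w2.png

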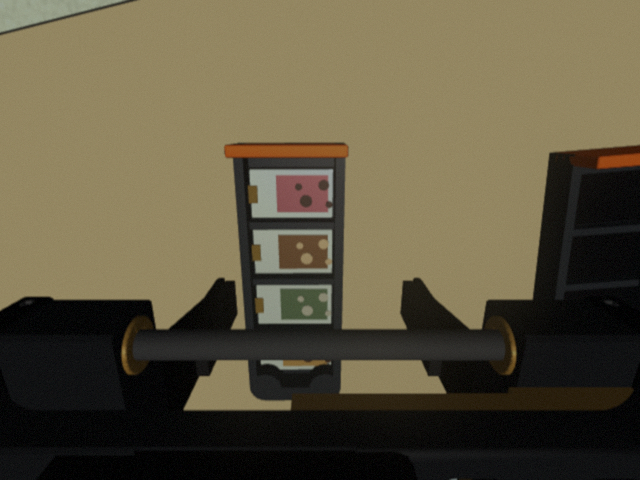

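The wrist view shows the plate edge at (228,146)–(347,143), within 2–3 px of the prediction. The tool is 12 mm too far in +x, so I correct that before descending.

Call:
carry_out:
  increments: "1 -0.003 -0.012 0 0.2 0 -0.7;1 0 -0.002 0 0 0 0;1 0 0 0 0 0 0"

```text
time_s: 2.95
tool_pos: [0.4064, 0.2119, 0.1103]
tool_rot: [179.6, -0.4, 93.0]
force: [0.3, 0.5, 0.3]
grip_width: 0.087
```

Call:
carry_out:
  increments: "1 0 0 0.02 0.4 -0.4 0;1 0 0 0.016 0 0 0;1 0 0 0 0 0 0;1 0 0 0 0 0 0"

```text
time_s: 3.45
tool_pos: [0.4062, 0.2119, 0.0712]
tool_rot: [-179.9, 0.0, 93.0]
force: [-0.1, -0.6, 0.1]
grip_width: 0.0869
```

Call:
carry_out:
  increments: "1 0 0 -0.003 0 0 0;0.8 0 0 0 0 0 0;0.6 0 0 0 0 0 0;0.5 0 0 0 0 0 0;0.5 0 0 0 0 0 0;0.5 0 0 0 0 0 0"
  force: 20

```text
time_s: 4.2
tool_pos: [0.4068, 0.2122, 0.0753]
tool_rot: [-180.0, -0.0, 93.0]
force: [-0.3, 0.3, -0.8]
grip_width: 0.0576
```

Call:
carry_out:
  increments: "0.5 0 0 -0.02 0 0 0;0.5 0 0 -0.03 0 0 0;0.5 0 0 -0.03 0 0 0;0.5 0 0 0 0 0 0"

```text
time_s: 4.7
tool_pos: [0.4058, 0.2116, 0.1559]
tool_rot: [-179.8, 0.1, 93.0]
force: [-0.8, 0.5, -1.2]
grip_width: 0.0579
```

Run:
```python
from cell import *
from h import *
import cv2,pickle
p=read_camera('wrist'); cv2.imwrite('pics/w3.png',p['img']); o=get_obs(); print(o['tool_pos'],o['tool_rot'],o['time_s'],o['grip_width'],o['force'],o['wrist_torque'])
p=read_camera('side');cv2.imwrite('pics/s3.png',cv2.resize(p['img'][150:330,260:440],None,fx=3,fy=3))
```

```text
[0.40482973 0.2110699  0.15449999] [-1.79651164e+02  1.18608136e-01  9.30363921e+01] 4.75 0.057784746710180655 [-0.22507255 -0.13490691 -1.65003286] [-0.05195044 -0.01015776 -0.00183177]
```

View pics/w3.png

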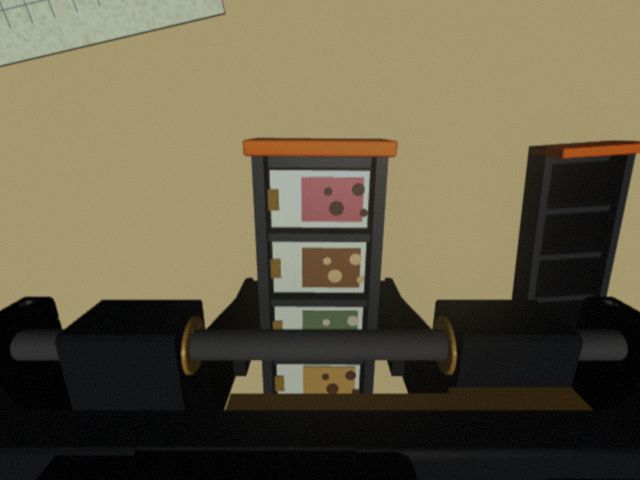

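View pics/s3.png

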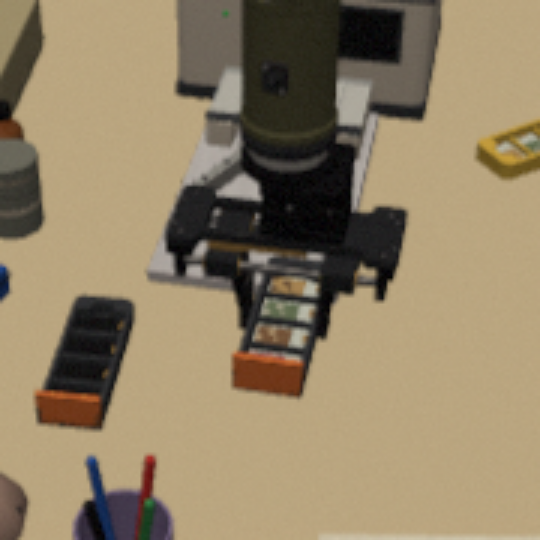

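The tray is held and level, and its plate is centred in the jaws at (320,147). I'll carry it to the front of the rails.

Call:
carry_out:
  increments: "0.5 -0.02 0.006 0 -0.2 0 0;0.5 -0.035 0.01 0 0 0 0;0.5 -0.035 0.01 0 0 0 0;0.5 -0.035 0.01 0 0 0 0;0.5 -0.035 0.011 0 0 0 0;0.5 -0.035 0.011 0 0 0 0;0.5 -0.02 0.006 0 0 0 -0.2;0.5 0 0 0 0 0 0;0.5 0 0 0 0 0 0"

```text
time_s: 5.92
tool_pos: [0.4729, -0.007, 0.1385]
tool_rot: [-178.3, 0.3, 93.5]
force: [1.0, -0.3, -1.7]
grip_width: 0.0576
```

Run:
```python
from cell import *
from h import *
import cv2,pickle
o=get_obs(); print(o['tool_pos'],o['tool_rot'],o['time_s'],o['grip_width'],o['force'])
for n in('wrist','side'):
    p=read_camera(n); pickle.dump(p,open(n+'4.pkl','wb'))
    cv2.imwrite(f'pics/{n}4.png',p['img'] if n=='wrist' else cv2.resize(p['img'][150:300,270:430],None,fx=4,fy=4))
    print(proj(p,place([.4905,-.150,np.radians(-86.6)],[(-.23,.095,.02),(-.23,-.095,.02)])).round(1).tolist())
```

```text
[ 0.47288094 -0.0069559   0.13845299] [-178.29348283    0.25903414   93.45205523] 5.925 0.057580754292760085 [ 0.9723112  -0.33881187 -1.6593844 ]
[[504.4, 124.8], [179.1, 124.3]]
[[308.8, 239.6], [372.5, 247.6]]
```

View pics/wrist4.png

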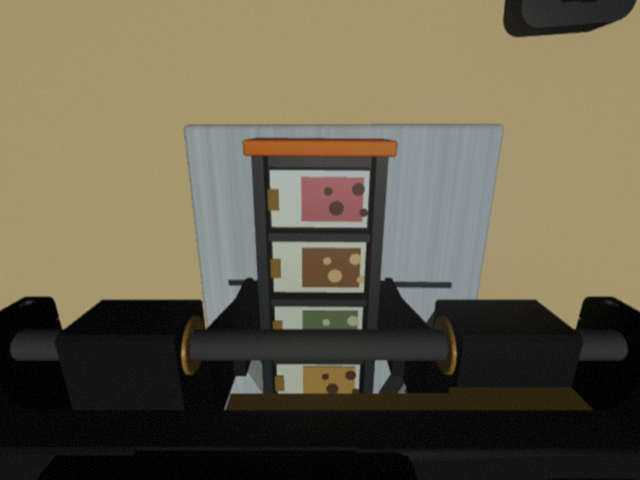

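View pics/side4.png

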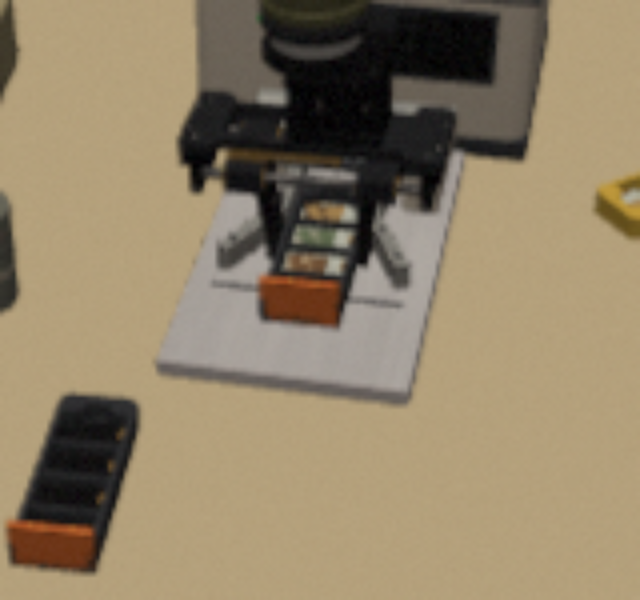

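Call:
carry_out:
  increments: "0.5 0 0.01 0 -1.7 0.3 0.1;0.5 0 0 0 0 0 0;0.5 0 0 0 0 0 0"

```text
time_s: 6.4
tool_pos: [0.4836, -0.0041, 0.1387]
tool_rot: [179.8, -0.1, 93.6]
force: [-0.6, 0.1, -0.4]
grip_width: 0.0577
```

Run:
```python
from cell import *
from h import *
import cv2
o=get_obs(); print(o['tool_pos'],o['tool_rot'],o['time_s'],o['grip_width'],o['force'])
p=read_camera('wrist')
cv2.imwrite(f'pics/w5.png',p['img'])
q=[.4915,-.150,np.radians(-86.6)]
print(proj(p,place(q,[(-.23,.095,.02),(-.23,-.095,.02)])).round(1).tolist())
c,s=np.cos(q[2]),np.sin(q[2]); dx=o['tool_pos'][:2]-np.array(q[:2]); print('scanner-frame',c*dx[0]+s*dx[1],-s*dx[0]+c*dx[1])
```

```text
[ 0.48357523 -0.00409703  0.13873451] [ 1.79806334e+02 -6.62261542e-02  9.35836393e+01] 6.4 0.0576930634651304 [-0.6157255   0.09810586 -0.3878956 ]
[[477.0, 130.6], [155.2, 129.1]]
scanner-frame -0.1461161411829287 0.0007421524946941427
```

View pics/w5.png

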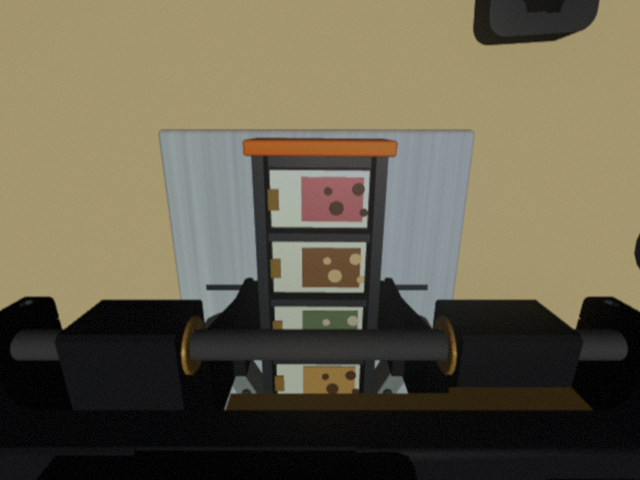

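Deck edge centre (316,130), mark (317,287) and plate (320,147) line up. I'll lower the tray.

Call:
carry_out:
  increments: "0.5 0 0 0.015 0 0 0;0.5 0 0 0.013 0 0 0;0.5 0 0 0.008 0 0 0;0.5 0 0 0 0 0 0"

```text
time_s: 6.95
tool_pos: [0.4829, -0.0041, 0.0993]
tool_rot: [179.9, -0.1, 93.6]
force: [1.5, 0.6, -3.1]
grip_width: 0.0579
```

Call:
carry_out:
  increments: "0.5 0 0 0.003 0 0 0;0.5 0 0 0 0 0 0;0.5 0 0 0 0 0 0"

```text
time_s: 7.32
tool_pos: [0.4834, -0.0041, 0.0966]
tool_rot: [179.9, -0.1, 93.6]
force: [-0.1, -0.9, -1.2]
grip_width: 0.0581
```

Call:
carry_out:
  increments: "0.5 0 0 0.0015 0 0 0;0.5 0 0 0.001 0 0 0;0.5 0 0 0 0 0 0"

```text
time_s: 7.7
tool_pos: [0.484, -0.0041, 0.0957]
tool_rot: [179.8, -0.1, 93.6]
force: [1.0, -0.5, -1.7]
grip_width: 0.0578
```

Call:
carry_out:
  increments: "0.5 0 0 0.0015 0 0 0;0.5 0 0 0.0015 0 0 0"

```text
time_s: 7.95
tool_pos: [0.4844, -0.0041, 0.0952]
tool_rot: [179.8, -0.0, 93.6]
force: [-6.6, -0.2, 16.1]
grip_width: 0.0577
```

Contact is confirmed (Fz 16 N). I'll release and rise.

Call:
carry_out:
  increments: "0.7 0 0 -0.001 0 0 0;0.9 0 0 0 0 0 0;1 0 0 0 0 0 0;1 0 0 0 0 0 0;1 0 0 -0.02 0 0 0;1 0 0 -0.04 0 0 0;1 0 0 -0.05 0 0 0;1 0 0 0 0 0 0"

```text
time_s: 8.95
tool_pos: [0.4837, -0.0042, 0.208]
tool_rot: [179.9, -0.1, 93.6]
force: [0.4, 0.5, 0.0]
grip_width: 0.0872
```

Run:
```python
from cell import *
from h import *
import cv2
o=get_obs(); print(o['tool_pos'],o['tool_rot'],o['time_s'],o['grip_width'],o['force'])
p=read_camera('wrist')
cv2.imwrite(f'pics/w6.png',p['img'])
```

```text
[ 0.48371379 -0.00420268  0.20798368] [ 1.79904579e+02 -6.57840353e-02  9.35517136e+01] 8.95 0.08717789332670738 [0.35003773 0.51405621 0.0007798 ]
```

View pics/w6.png

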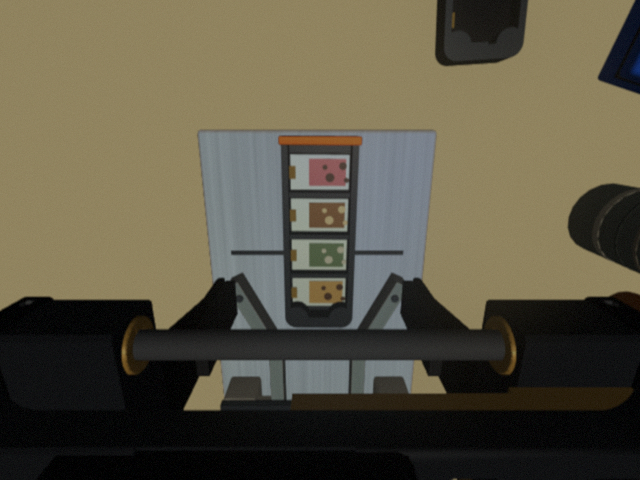

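The tray lies square between the rails: plate centre (320,140), deck centre (317,130). I'll move behind the plate with the jaws partly closed, to push with two fingers.

Call:
carry_out:
  increments: "0.25 0.03 0 0 0 0 0;0.25 0.045 0 0 0 0 0;0.25 0.04 0 0 0 0 0;0.25 0 0 0 0 0 0;0.25 0 0 0 0 0 0;0.25 0 0 0 0 0 0"

```text
time_s: 9.75
tool_pos: [0.4713, 0.1105, 0.1979]
tool_rot: [-179.1, 0.0, 93.3]
force: [1.0, -0.1, 0.4]
grip_width: 0.0352
```

```bash
cat > sf.py <<'E'
from cell import *
from h import *
o=get_obs(); q=[.4915,-.150,np.radians(-86.6)]
c,s=np.cos(q[2]),np.sin(q[2]); dx=o['tool_pos'][:2]-np.array(q[:2]); print('scanner-frame',c*dx[0]+s*dx[1],-s*dx[0]+c*dx[1], o['tool_pos'],o['tool_rot'],o['grip_width'],o['time_s'],o['force'])
E
python3 sf.py
```

```text
scanner-frame -0.2612399126878491 -0.004729004195654944 [0.47128613 0.11049963 0.19794067] [-1.79131698e+02  4.47186811e-02  9.33272299e+01] 0.03524919291949808 9.75 [ 0.95116179 -0.12027494  0.43438088]
```

Call:
carry_out:
  increments: "0.25 0 0.005 0.02 -0.9 0 0;0.25 0 0 0.035 0 0 0;0.25 0 0 0.035 0 0 0;0.25 0 0 0.005 0 0 0;0.25 0 0 0 0 0 0"

```text
time_s: 10.38
tool_pos: [0.4781, 0.1051, 0.1013]
tool_rot: [179.8, 0.1, 92.8]
force: [0.7, 0.1, 0.1]
grip_width: 0.0219
```

```bash
python3 sf.py
python3 - <<'E'
from cell import *
import cv2
cv2.imwrite('pics/w7.png',read_camera('wrist')['img'])
cv2.imwrite('pics/s7.png',cv2.resize(read_camera('side')['img'][150:300,270:430],None,fx=4,fy=4))
E
```

```text
scanner-frame -0.25548579148070427 0.001751609820074206 [0.47809659 0.10513997 0.10132146] [1.79812444e+02 1.23886031e-01 9.27915059e+01] 0.021873518928883267 10.375 [0.67825997 0.14179259 0.06898451]
```

View pics/w7.png

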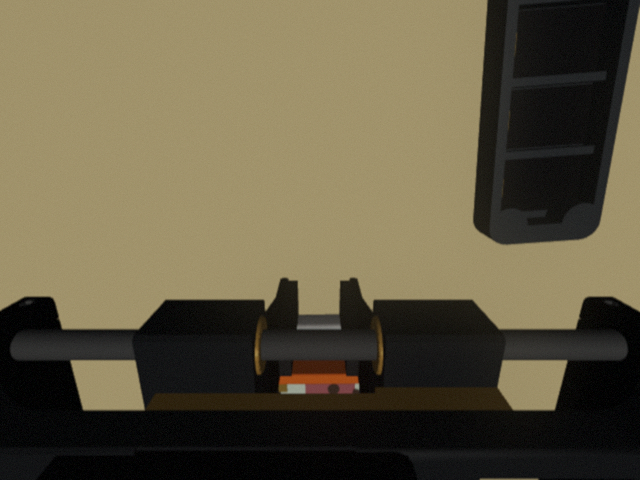

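View pics/s7.png

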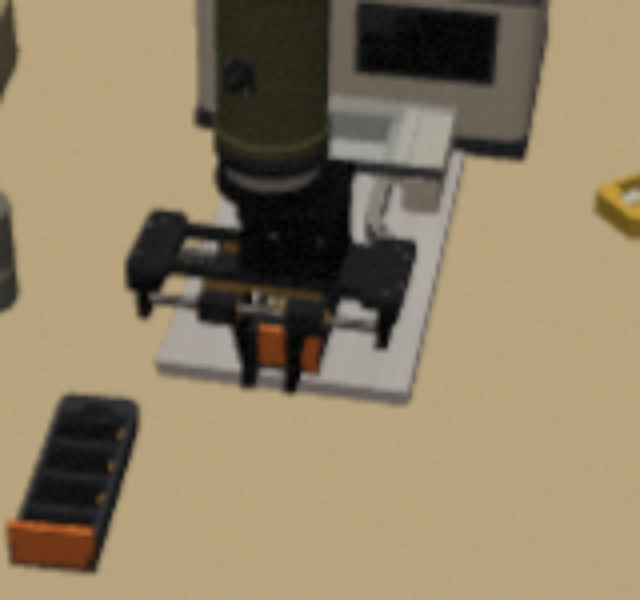

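In the wrist view the fingers straddle x=320 and the plate centre is at 319. Starting the push.

Call:
carry_out:
  increments: "0.25 -0.01 0 0 0 0 -0.6;0.25 -0.012 0 0 0 0 0;0.25 -0.012 0 0 0 0 0;0.25 -0.012 0 0 0 0 0;0.25 -0.012 0 0 0 0 0;0.25 0 0 0 0 0 0"

```text
time_s: 11.22
tool_pos: [0.4838, 0.0424, 0.1049]
tool_rot: [179.4, 0.1, 93.3]
force: [-0.4, -0.7, -0.5]
grip_width: 0.0216
```

```bash
python3 sf.py
```

```text
scanner-frame -0.1925468598390879 0.0036956742495827853 [0.48376991 0.04242712 0.10489701] [1.79446142e+02 1.21583047e-01 9.33263736e+01] 0.021631644689686407 11.225 [-0.35371134 -0.66807946 -0.48729568]
```

Call:
carry_out:
  increments: "0.25 -0.012 -0.001 0.002 0.5 0 0;0.25 -0.012 -0.001 0.001 0 0 0;0.25 -0.012 -0.001 0.001 0 0 0;0.25 -0.012 0 0 0 0 0;0.25 0 0 0 0 0 0"

```text
time_s: 11.85
tool_pos: [0.4835, -0.0089, 0.1005]
tool_rot: [180.0, 0.1, 93.3]
force: [-0.9, 0.1, 0.3]
grip_width: 0.0218
```

```bash
python3 sf.py
python3 - <<'E'
from cell import *
import cv2
cv2.imwrite('pics/w8.png',read_camera('wrist')['img'])
cv2.imwrite('pics/s8.png',cv2.resize(read_camera('side')['img'][150:300,270:430],None,fx=4,fy=4))
E
```

```text
scanner-frame -0.14131914645355753 0.0003754205582259199 [ 0.48349363 -0.00890733  0.10051904] [1.79999183e+02 1.10584791e-01 9.33446973e+01] 0.02182667282334566 11.85 [-0.86186348  0.09411134  0.28025223]
```

View pics/w8.png

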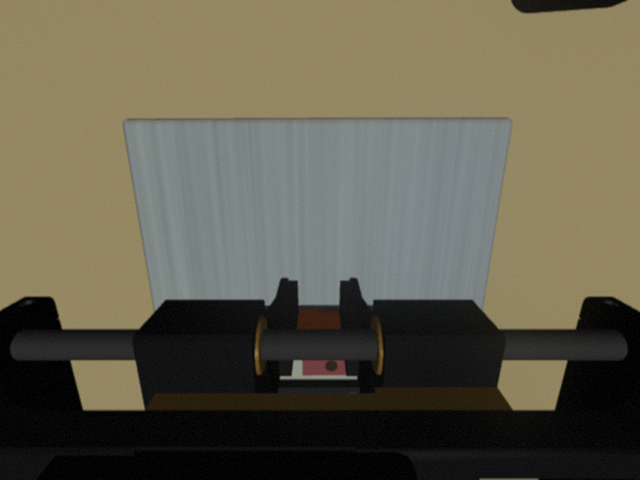

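View pics/s8.png

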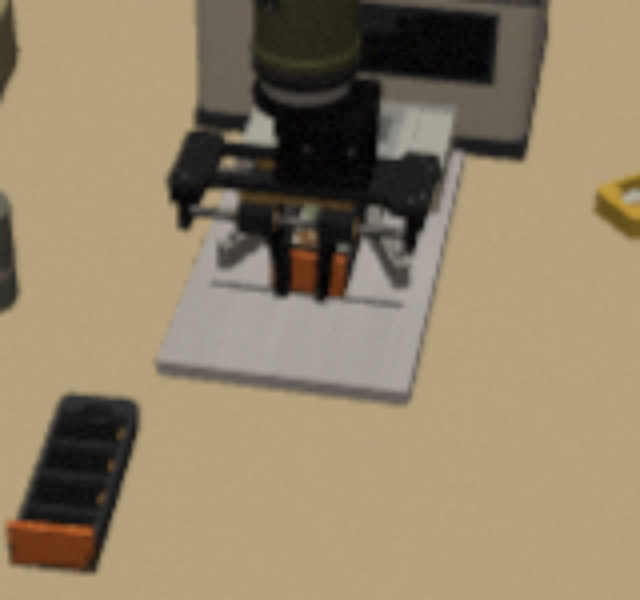

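The push is straight and the tray is already entering the rails. Continuing.

Call:
carry_out:
  increments: "0.25 -0.012 0 0 0 0 0;0.25 -0.012 0 0 0 0 0;0.25 -0.012 0 0 0 0 0;0.25 -0.01 0 0 0 0 0;0.25 0 0 0 0 0 0"

```text
time_s: 12.58
tool_pos: [0.4865, -0.0565, 0.1006]
tool_rot: [180.0, 0.1, 93.5]
force: [-0.2, -0.6, -0.4]
grip_width: 0.0219
```

```bash
python3 sf.py
```

```text
scanner-frame -0.09360101473173256 0.0005754747815872405 [ 0.48652333 -0.05652961  0.10064213] [1.79986798e+02 7.90918664e-02 9.34729195e+01] 0.02186933047782064 12.575 [-0.18605178 -0.59867237 -0.36947274]
```

Call:
carry_out:
  increments: "0.25 -0.008 0 0 0 0 0;0.25 -0.008 0 0 0 0 0;0.25 -0.005 0 0 0 0 0;0.25 -0.003 0 0 0 0 0"

```text
time_s: 13.08
tool_pos: [0.4881, -0.0812, 0.1006]
tool_rot: [180.0, 0.0, 93.5]
force: [-0.5, 0.0, 0.5]
grip_width: 0.022
```

```bash
python3 sf.py
```

```text
scanner-frame -0.06885612079801628 0.0006592270327952093 [ 0.48807446 -0.08122598  0.10060118] [1.79997201e+02 4.61518063e-02 9.35442137e+01] 0.022017024467493946 13.075 [-0.46896192  0.04275479  0.54883502]
```

Call:
carry_out:
  increments: "0.25 -0.003 0 0 0 0 0;0.25 -0.002 0 0 0 0 0"

```text
time_s: 13.32
tool_pos: [0.4883, -0.0835, 0.1006]
tool_rot: [-180.0, -0.2, 93.6]
force: [-1.2, 6.2, 1.9]
grip_width: 0.0221
```

Call:
carry_out:
  increments: "0.25 -0.003 0 0 0 0 0;0.25 -0.002 0 0 0 0 0"

```text
time_s: 13.58
tool_pos: [0.4884, -0.0838, 0.1007]
tool_rot: [-179.9, -0.6, 93.8]
force: [-1.0, 3.7, 1.8]
grip_width: 0.0219
```

Call:
carry_out:
  increments: "0.25 -0.006 0 0 0 0 0;0.25 -0.008 0 0 0 0 0;0.25 -0.008 0 0 0 0 0"

```text
time_s: 13.95
tool_pos: [0.4887, -0.0854, 0.1007]
tool_rot: [-179.6, -2.2, 94.3]
force: [-4.4, 19.6, 8.1]
grip_width: 0.022
```

```bash
python3 sf.py
python3 - <<'E'
from cell import *
import cv2
cv2.imwrite('pics/w9.png',read_camera('wrist')['img'])
cv2.imwrite('pics/s9.png',cv2.resize(read_camera('side')['img'][150:300,270:430],None,fx=4,fy=4))
E
```

```text
scanner-frame -0.06462052991288167 0.0010752448829383066 [ 0.48874094 -0.08542944  0.10072387] [-179.55075209   -2.16233605   94.25712536] 0.021995012035641633 13.95 [-4.39638766 19.5636725   8.09425376]
```

View pics/s9.png

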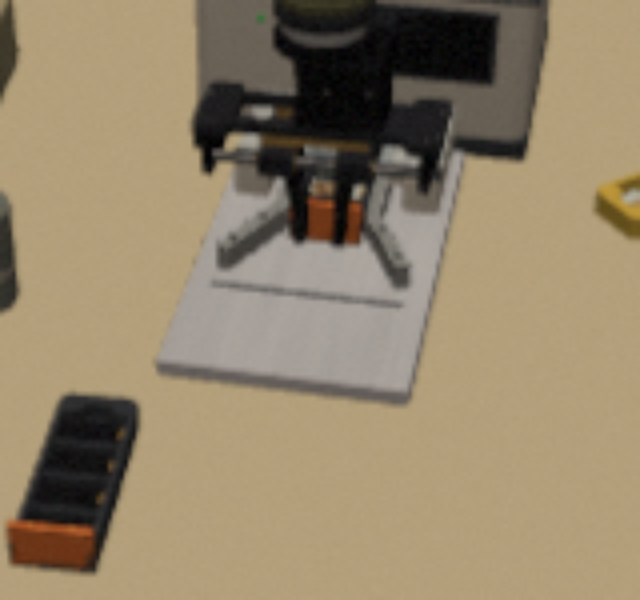

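It stalled at scanner x −65 mm with 20 N, which is where home should be. I'll back off, rise and check.

Call:
carry_out:
  increments: "0.25 0.01 0 0 0 0 0;0.25 0.025 0 0 -0.4 2.1 0.5;0.25 0.03 0 0 0 0 0;0.25 0.01 0 -0.03 0 0 0;0.25 0 0 -0.04 0 0 0;0.25 0 0 -0.04 0 0 0;0.25 0 0 0 0 0 0;0.25 0 0 0 0 0 0"

```text
time_s: 15.05
tool_pos: [0.4837, -0.0189, 0.2169]
tool_rot: [-179.9, -4.0, 93.8]
force: [-0.4, -0.3, 0.0]
grip_width: 0.0217
```

```bash
python3 sf.py
python3 - <<'E'
from cell import *
from h import *
import cv2,pickle
q=[.4915,-.150,np.radians(-86.6)]
for n in('wrist','side','scene'):
    p=read_camera(n); pickle.dump(p,open(n+'10.pkl','wb'))
    im=p['img']
    cv2.imwrite(f'pics/{n}10.png',im if n=='wrist' else cv2.resize(im[150:270,300:420] if n=='side' else im[140:260,190:350],None,fx=5,fy=5))
    print(n,proj(p,place(q,[(-.055,.029,.056),(-.055,-.029,.056),(-.055,.029,.02),(-.055,-.029,.02)])).round(1).tolist())
E
```

```text
scanner-frame -0.1313503257411871 -1.4121724069103905e-05 [ 0.48369599 -0.01888171  0.21688298] [-179.928948     -3.95129013   93.80011433] 0.021651445998428553 15.05 [-0.43371769 -0.25438761  0.03909776]
wrist [[351.8, 343.1], [283.1, 342.5], [348.3, 322.8], [287.0, 322.3]]
side [[341.7, 200.0], [359.8, 201.9], [341.7, 209.3], [359.5, 211.3]]
scene [[249.1, 205.0], [266.5, 195.3], [250.6, 216.7], [267.6, 206.9]]
```

View pics/wrist10.png

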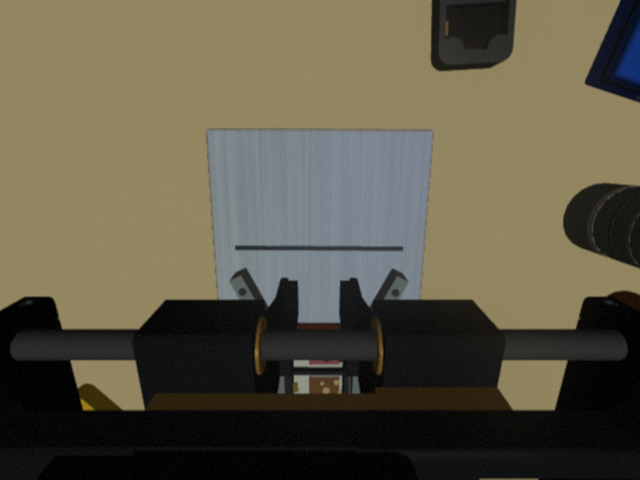

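View pics/scene10.png

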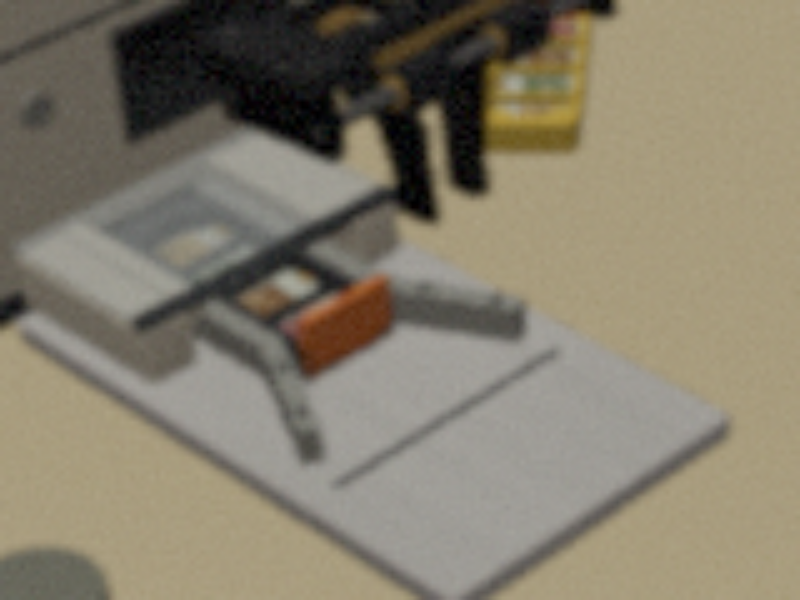

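View pics/side10.png

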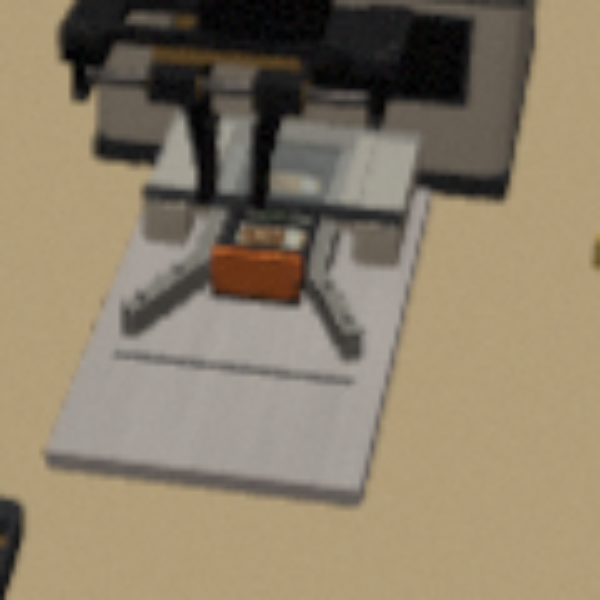

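The plate is square, nose side under the hood, and it matches the predicted home pixels to within about 2 px in both cameras. One firmer second push will confirm it's against the stop; first I undo the 4° tilt.

Call:
carry_out:
  increments: "0.25 0 0 0.01 0 -4 0.3;0.25 -0.01 0 0.03 0 0 0;0.25 -0.01 0 0.04 0 0 0;0.25 -0.01 0 0.03 0 0 0;0.25 0 0 0 0 0 0;0.25 0 0 0 0 0 0"

```text
time_s: 15.95
tool_pos: [0.4828, -0.0479, 0.0997]
tool_rot: [-179.5, 0.1, 93.6]
force: [-0.3, -0.2, 0.0]
grip_width: 0.022
```

```bash
python3 sf.py
```

```text
scanner-frame -0.10239762883226369 -0.0026657244882780104 [ 0.48276614 -0.0479407   0.09973389] [-1.79463182e+02  7.54767360e-02  9.35919499e+01] 0.021962386187669554 15.95 [-0.2740004  -0.23145912  0.0351737 ]
```

Call:
carry_out:
  increments: "0.25 -0.01 0.003 0.002 -0.4 0 0;0.25 -0.01 0 0 0 0 0;0.25 -0.006 0 0 0 0 0;0.25 -0.003 0 0 0 0 0;0.25 -0.003 0 0 0 0 0"

```text
time_s: 16.58
tool_pos: [0.4904, -0.0817, 0.1011]
tool_rot: [179.8, 0.1, 93.6]
force: [0.1, -1.0, -0.4]
grip_width: 0.0217
```

Call:
carry_out:
  increments: "0.25 -0.006 0 0 0 0 0;0.25 -0.009 0 0 0 -1 0;0.25 -0.011 0 0 0 -2 0;0.25 -0.012 0 0 0 -2 0"

```text
time_s: 17.08
tool_pos: [0.4908, -0.0813, 0.1005]
tool_rot: [-179.7, 2.1, 94.4]
force: [-5.3, 30.5, 8.1]
grip_width: 0.0218
```

```bash
python3 sf.py
```

```text
scanner-frame -0.06862769405791033 0.0034249337818991338 [ 0.49084885 -0.08128998  0.10046249] [-179.71209672    2.13572538   94.35424765] 0.021820144371575183 17.075 [-5.32953215 30.46016633  8.11208102]
```

At 30 N the fingertips stall at the same place (−66 mm), so the tray is solidly against the stop. Withdrawing clear.

Call:
carry_out:
  increments: "0.25 0.01 0 0 0 0 0;0.25 0.025 0 0 0 2 0;0.25 0.03 0 0 0 0 0;0.25 0.01 0 -0.03 0 0 0;0.25 0 0 -0.04 0 0 0;0.25 0 0 -0.05 0 0 0;0.25 0.05 0 -0.02 0 0 0;0.25 0.06 0 0 0 0 0;0.25 0.06 0 0 0 0 0;0.25 0 0 0 0 0 0;0.25 0 0 0 0 0 0"

```text
time_s: 18.45
tool_pos: [0.4727, 0.1699, 0.244]
tool_rot: [-179.9, 0.0, 94.3]
force: [0.3, -0.7, -0.1]
grip_width: 0.0218
```

```bash
python3 sf.py
python3 - <<'E'
from cell import *
from h import *
import cv2,pickle
q=[.4915,-.150,np.radians(-86.6)]
p=read_camera('wrist'); cv2.imwrite('pics/w11.png',p['img'])
p=read_camera('side'); im=p['img']; cv2.imwrite('pics/s11.png',cv2.resize(im[160:260,300:420],None,fx=6,fy=6,interpolation=cv2.INTER_CUBIC))
p=read_camera('scene'); im=p['img']; cv2.imwrite('pics/sc11.png',im)
E
```

```text
scanner-frame -0.32048125594731813 0.0002092763334597611 [0.47270233 0.16992957 0.24403926] [-1.79860887e+02  2.77515606e-02  9.43333187e+01] 0.021812163337467882 18.45 [ 0.30310977 -0.66655648 -0.14193636]
```

View pics/s11.png

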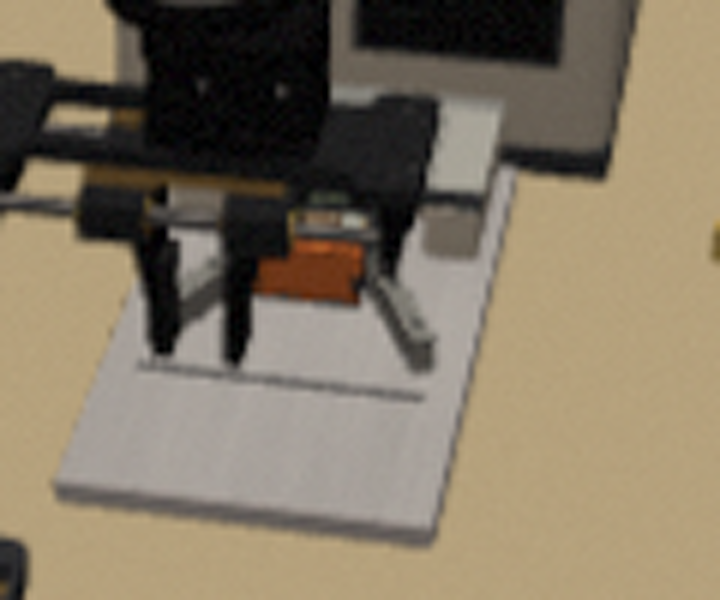

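View pics/sc11.png

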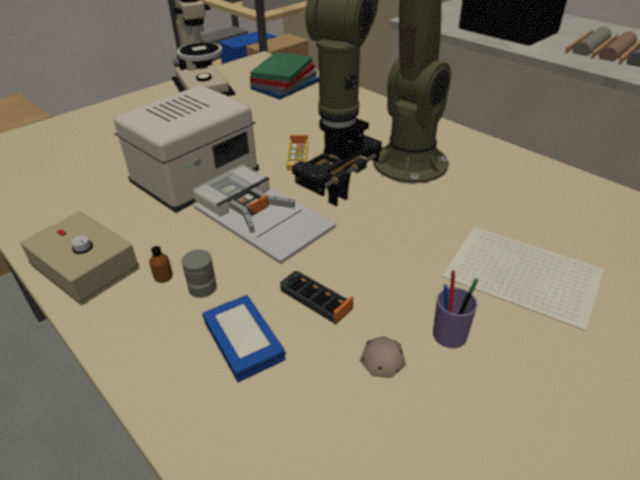

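View pics/w11.png

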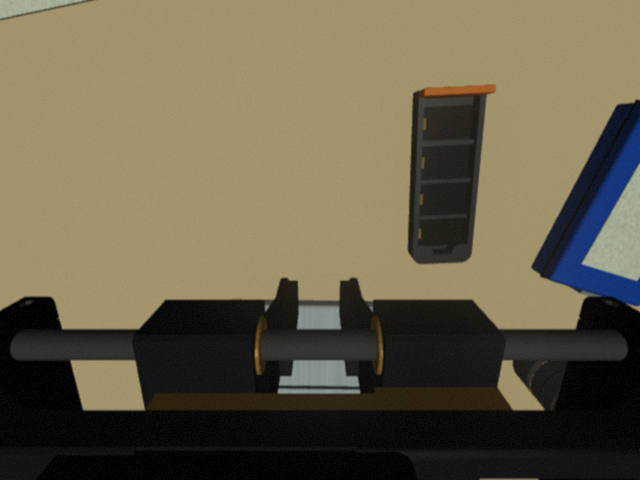

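The tray is in the lane with its plate at scene (258,203), everything else is where it was, and the arm is clear. Handing in.

Run:
```python
from cell import *
print(sign_off(), get_obs()['time_s'])
```

```text
the job is handed in; nothing more can be done
the job is handed in; nothing more can be done
```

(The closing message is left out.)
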